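Check-weigh a gas cartridge on a sprung hook scale

TASK

Check how full the red gas cartridge is: hang it by its wire bail in the seat of the scale's hook and lower it slowly until the scale carries its whole weight, so that the hook hardly stirs, neither sinking nor springing up, when you let go; then leave it hanging free and still for at least a second. Ease it off the hook just as slowly, never pushing the scale down past the end of its range, and stand it gently, not dropped, upright in the clear cup. Leave the cup and everything else where they are.

Things in the scene. Friction and masses are not known exactly. Their poses are not given: they have to be found in the camera images.
- cartridge: Red steel gas cartridge, upright, 44 mm across, 66 mm tall, shoulder and brass nozzle up to 89 mm; loose, mass unknown (0.16 to 0.48 kg). Origin at the centre of its underside, z up. A 6 mm steel wire bail stands over it in its y-z plane: legs at y = +-22 mm up to z = 121 mm, then sloping up like a roof to a peak on the axis. Grip it by the black flat thumb tab on the peak. Hung, it hangs straight.
- cartridge_eye (a point): Point on the cartridge's axis, 130 mm above its underside: the underside of the bail's peak, where it bears on the hook. The open window below it is 38 mm wide (y) and 41 mm high, open along the cartridge's x.
- cartridge_tab (a point): Middle of the upper part of the black thumb tab, 158 mm above the underside. The tab is 12 mm thick along the cartridge's y (grip these faces), 22 mm wide along x, and reaches from 134.5 to 174.5 mm above the underside; directly below its faces the bail slopes down to the sides.
- scale: Hook scale, fixed. Origin on the table straight below the unloaded hook's seat. Its x axis points along the hook's bar from the tip (robot's side) to the column; y across, z up. Steel base plate 14 mm thick, 130 mm wide, from x = -40 to 170 mm. Blue and white column 64 mm wide, 306 mm tall, its front face at x = 116 mm (the sliding block that carries the hook at 106 mm).
- hook_seat (a point): Lowest point of the top of the hook's shallow V seat, 225 mm above the table unloaded; sinks with the hook. Axes as the scale's. 8 mm round bar along x: upturned tip 31 mm in front (-x), 18 mm higher; behind, from x = 30 mm, level at 16 mm higher. Bail goes over the tip along +x, its plane across the bar, its peak then down into the seat; off the reverse way. Cartridge's y then lies along y, either way round.
- hook (a joint): How far the hook has sunk, m: 0 unloaded (upper stop) to 0.09; weighing range 0.07. Spring of 80 N/m (12.5 mm per newton, less 1 to 2 mm of preload), lightly damped: let go out of balance it bobs for 1 to 2 s. While held, the cartridge pushes the hook wherever the hand goes: only the force in the hand tells when the scale carries it all.
- cup: Clear polycarbonate cup, loose, 0.15 kg, 84 mm across the rim, narrowing downwards, 75 mm tall, walls 4 mm, floor about 5 mm thick. Origin at the centre of its underside. Cartridge goes in upright, in the middle.
- sprayer: Yellow trigger sprayer bottle, 84 mm across, 235 mm tall; bystander, leave alone. Origin at its underside.
- grate: Round steel bucket grate lying flat, 238 mm across, 18 mm high; bystander, leave alone. Origin at its underside.
- mirror: Inspection mirror lying flat, chrome handle along its x (from x = -145 to +70 mm), round head 52 mm across; bystander, leave alone. Origin at its underside.
- wax_tin: Green wax tin, 72 mm across, 30 mm tall; bystander, leave alone. Origin at its underside.
- spanner: Steel spanner lying flat, 150 mm long along its x; bystander, leave alone. Origin at its underside.
- wheel_brush: Blue-handled wheel brush lying flat, 200 mm long along its x; bystander, leave alone. Origin at its underside.
- polish: White polish bottle, 60 mm across, 150 mm tall; bystander, leave alone. Origin at its underside.
Mind the look-alikes: they are no part of the job. Of the things shaped like the cartridge, the red one is meant.

How it is judged:
By the outcome, as a careful person would: the job done as asked, in the order asked, and still so for the second after the job is handed in, with the robot touching nothing.
It also fails if it takes over 72 s, if anything falls off the work surface, if the arm or the gripper's body presses on something with over 40 N, if the wrist force passes 120 N, or if a joint passes its speed limit or range.

ROBOT

A 6-joint arm with a two-finger parallel gripper is mounted at the origin on the work surface. World frame = base frame: x ahead of the robot, y to its left, z up, the work surface at z = 0. Lengths are in m, angles in degrees, forces in N, time in s.
With the tool pointing down it reaches from about 0.4 to 0.825 m from the base axis. Payload 7 kg.
Tool frame: the origin (TCP) lies at the very end of the fingers, on their centre line; the grasp point (between the pads) lies r.pinch_z behind it (r.pinch_z is the distance from the TCP to the grasp point, in m); z points along the fingers, y is the direction in which the jaws open and shut (so a half turn about z gives the same grasp; the last joint's range is limited). The gripper opens to 88 mm and grips with 3 to 60 N. Pads are 19 mm wide; open, the fingers measure 130 mm over their backs; the gripper's body (78 mm by 193 mm) begins 47 mm behind the grasp point.
Start: joints at [-49.899, 20.546, 0.682, 0, -70.136, -16.507], TCP at [0.27, -0.619, 0.227] pointing down, gripper open.
Joint ranges: [-176.03, 176.03], [-82.01, 121.73], [-58.28, 71.71], [-173.87, 95.51], [-174.79, -0.11], [-173.66, 173.66]. Speed limits (degrees/s): [136.94, 136.94, 172.46, 180, 180, 180].

INTERFACE

Orientations are given as [roll, pitch, yaw] about the fixed x, y, z axes, in that order (R = Rz(yaw) Ry(pitch) Rx(roll)).
In Python, from plant import r gives the robot as it stands. The module is installed in compiled form; this text tells all that it offers.
- The arm moves only by the tool servo_tool, never from a script. Its argument "steps" is a list of rows, each a list of 5 numbers: the finger opening in cm, from 0 to 8.76, then the shift along the tool's x, y, z in cm, then the turn about the tool's z in degrees. In form: [[fingers, x, y, z, spin], ...]. A call has 1 to 8 rows; each row shifts and turns the commanded pose from where the row before left it, along the tool's axes as they then stand; what a row does not reach is not made up. A row lasts 1/8 s, in which the tool goes at most 62.5 mm and 10.7 degrees, less where a joint would pass 70% of its speed; a pose out of reach is approached as far as the arm can. A call with a gripper value outside its range is refused whole. The fingers move at their own pace and stop on an object; "squeeze" is the grip in N (left out, the last holds). Time passes only in rows, so rows that do not move let the fingers close. It gives the time, the measured TCP pose, the force and the opening at its end, in the units of the state.
- r.get_state(): the state, without advancing time (a new reading comes with each control period).
- r.capture(name): name is "side" or "top" or "wrist"; returns the picture (400x640x3 uint8, red, green, blue); there is no depth.
- r.calibration(name): a dict with "K" (3x3 intrinsics, pixels), "dist_coeffs" ([k1, k2, p1, p2, k3] as OpenCV has them; the pictures are not rectified), "rvec" (rotation vector, rad) and "tvec" (3), from world to camera coordinates, as OpenCV has them; the wrist camera has in their place "tool_from_camera" (4x4, takes a point from camera to tool coordinates, whose origin is the TCP and whose axes are the flange's). Camera axes: x right, y down, z forward; pixel columns grow to the right and rows downward; lengths in m; the calibration is good to about 2 mm. A picture is of the moment at which its call begins: read the wrist's pose just before it. calibration takes no time and is no camera call.
- r.close_job(): hands the job in, once; it reports no verdict.
The state is a dict: "time_s": time; "joints": joint angles; "qd": joint speeds; "joint_torque": joint torques, N m; "tcp_pos": TCP position; "eef_rot": TCP orientation; "contact_force": force on the tool from outside, world axes, zero at the start; "moment": the same for the moment, N m; "gripper_width": finger opening in m.
Only numpy, scipy, OpenCV 4.12 (cv2) and the standard library are available. Lean on these libraries where they do the work, as an engineer would, in place of code of your own. Each camera call takes 0.05 s, during which the arm holds its last target.

## Working session

There is one attempt and no reset: what is moved stays moved. The work goes in short steps, Python scripts to look and compute and a tool call to move; the robot and the scene stay as the last step left them, time stands still between calls to the robot, and variables do not carry over. Pictures are saved under pics/ and viewed, and the job is handed in when it is done.

Besides the shell and the picture viewer there is one more tool, called after ">>>" as name(argument=value, ...) on one line, values as JSON. servo_tool: Moves the arm, as the interface text tells. Its arguments: {"type":"object","properties":{"steps":{"type":"array","items":{"type":"array","items":{"type":"number"}}},"squeeze":{"type":"number"}},"required":["steps"]}

```bash
mkdir -p pics; cat > h.py <<'E'
import cv2,numpy as np
from plant import r
def save(n,f):
    im=r.capture(n); cv2.imwrite('pics/'+f,cv2.cvtColor(im,cv2.COLOR_RGB2BGR)); return im
def crop(f,o,x0,y0,x1,y1,s):
    im=cv2.imread('pics/'+f)[y0:y1,x0:x1]; cv2.imwrite('pics/'+o,cv2.resize(im,None,fx=s,fy=s,interpolation=cv2.INTER_CUBIC))
E
python3 - <<'E'
from h import *
s=r.get_state(); print(s, r.pinch_z)
for n in ('side','top','wrist'):
    save(n,n+'0.png'); print(n,r.calibration(n))
E
```

```text
{'time_s': 0.0, 'joints': array([-4.98985960e+01,  2.05915732e+01,  6.33694531e-01, -2.17047555e-02,
       -7.01366454e+01, -1.65055014e+01]), 'qd': array([ 0.05766352,  0.13341209, -0.06382247, -0.06343869,  0.01482444,
       -0.03953895]), 'joint_torque': array([-1.62929398e-03, -5.82717812e+01,  2.93046552e+01,  6.99687481e+00,
        6.84214581e-03, -1.89465595e-04]), 'tcp_pos': array([ 0.26995753, -0.61812007,  0.22561556]), 'eef_rot': array([ 1.79903574e+02, -7.29476932e-03, -1.56411483e+02]), 'contact_force': array([ 0.51601156, -0.4107946 ,  0.56134507]), 'moment': array([-0.0221568 ,  0.06535007,  0.01977718]), 'gripper_width': 0.08773062785773586} 0.0188
side {'K': array([[494.63846736,   0.        , 312.13126865],
       [  0.        , 494.63846736, 200.43102544],
       [  0.        ,   0.        ,   1.        ]]), 'dist_coeffs': array([-0.06376872,  0.        ,  0.        ,  0.        ,  0.        ]), 'rvec': array([ 0.99199679, -2.45760617,  1.03602496]), 'tvec': array([0.43030039, 0.35150982, 1.27723541])}
top {'K': array([[475.77256755,   0.        , 315.11416678],
[... 220 characters left out ...]
, -2.1004096 ,  0.20670509]), 'tvec': array([0.05001734, 0.56568497, 1.34221444])}
wrist {'K': array([[342.06782956,   0.        , 319.35130118],
       [  0.        , 342.06782956, 202.54891372],
       [  0.        ,   0.        ,   1.        ]]), 'dist_coeffs': array([-0.01162228,  0.        ,  0.        ,  0.        ,  0.        ]), 'tool_from_camera': array([[ 5.92110938e-04, -9.54025953e-01, -2.99723423e-01,
         7.98246943e-02],
       [ 9.99999816e-01,  6.04838285e-04,  5.03110746e-05,
        -1.02860544e-03],
       [ 1.33286131e-04, -2.99723398e-01,  9.54026135e-01,
        -1.57007267e-01],
       [ 0.00000000e+00,  0.00000000e+00,  0.00000000e+00,
         1.00000000e+00]])}
```

View pics/side0.png

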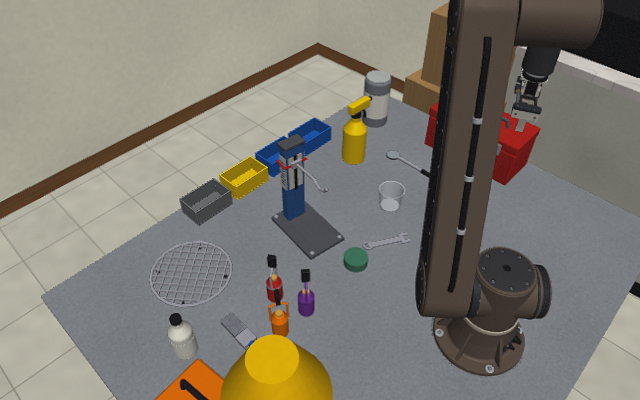

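View pics/top0.png

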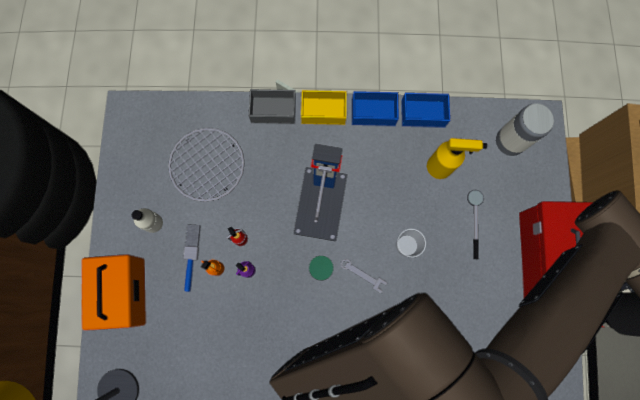

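View pics/wrist0.png

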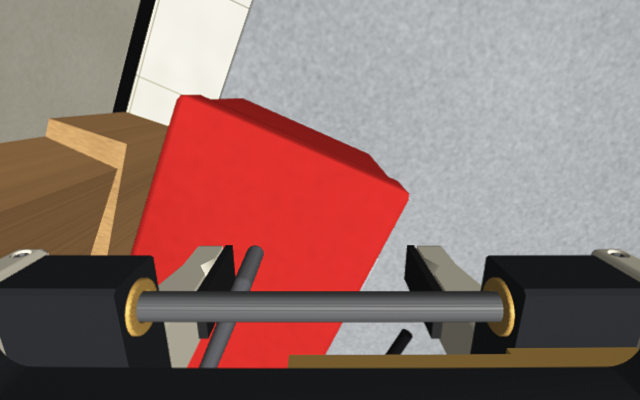

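Three things have the cartridge's shape. Red is at top (237,236) and side (274,285), orange at top (212,268) and side (280,320), and purple at top (246,269) and side (306,298). The task means the red one. I'll check it in a close crop.

```bash
python3 - <<'E'
from h import *
crop('side0.png','c1.png',240,240,340,350,5)
crop('top0.png','c2.png',180,200,280,300,6)
crop('top0.png','c3.png',285,135,435,285,5)
crop('side0.png','c4.png',260,125,420,275,5)
E
```

```text
(no output)
```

View pics/c1.png

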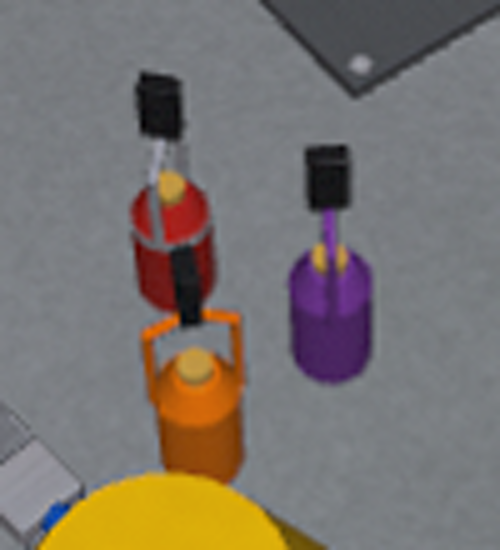

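View pics/c2.png

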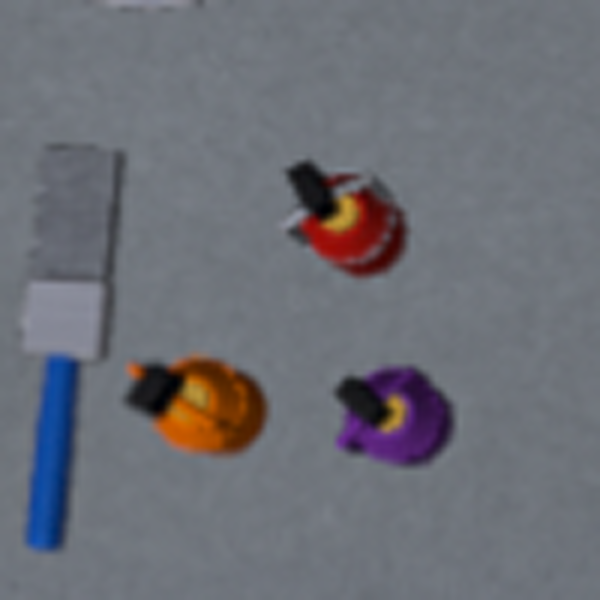

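View pics/c3.png

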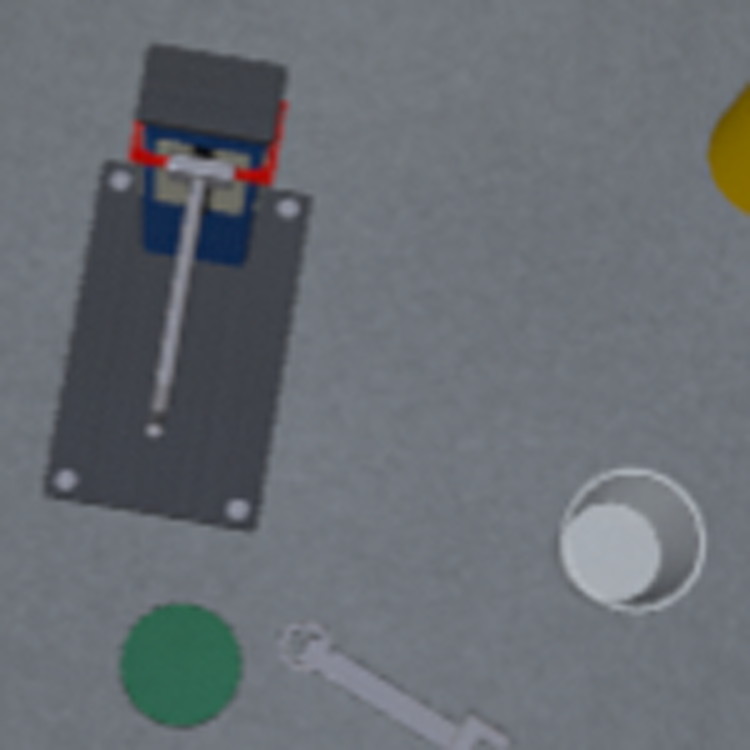

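View pics/c4.png

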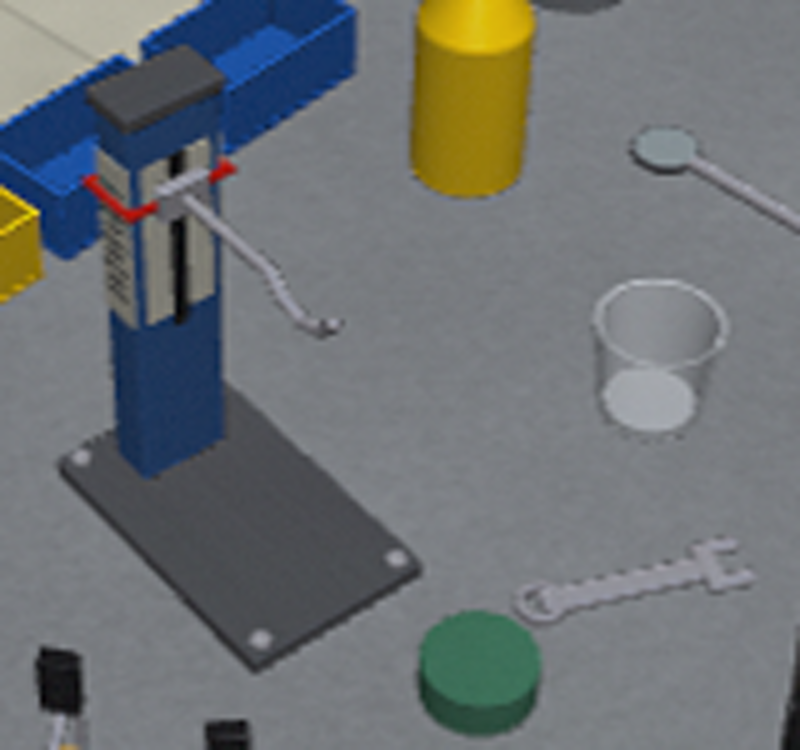

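```bash
cat >> h.py <<'E'
from scipy.optimize import least_squares
def ray(n,uv):
    c=r.calibration(n); R=cv2.Rodrigues(c['rvec'])[0]
    p=cv2.undistortPoints(np.array([[uv]],float),c['K'],c['dist_coeffs'])[0,0]
    d=R.T@np.array([p[0],p[1],1]); o=-R.T@c['tvec']; return o,d
def atz(n,uv,z):
    o,d=ray(n,uv); return (o+d*(z-o[2])/d[2]).round(4)
def tri(obs):
    A=np.zeros((3,3));b=np.zeros(3)
    for n,uv in obs:
        o,d=ray(n,uv); d=d/np.linalg.norm(d); M=np.eye(3)-np.outer(d,d); A+=M;b+=M@o
    return np.linalg.solve(A,b).round(4)
def proj(n,P):
    c=r.calibration(n); return cv2.projectPoints(np.array(P,float).reshape(-1,3),c['rvec'],c['tvec'],c['K'],c['dist_coeffs'])[0].reshape(-1,2)
def wcam(st):
    from scipy.spatial.transform import Rotation as Ro
    T=np.eye(4);T[:3,:3]=Ro.from_euler('xyz',st['eef_rot'],degrees=True).as_matrix();T[:3,3]=st['tcp_pos']
    return T@r.calibration('wrist')['tool_from_camera']
def watz(st,uv,z):
    c=r.calibration('wrist');T=wcam(st);p=cv2.undistortPoints(np.array([[uv]],float),c['K'],c['dist_coeffs'])[0,0]
    d=T[:3,:3]@np.array([p[0],p[1],1]);o=T[:3,3];return (o+d*(z-o[2])/d[2]).round(4)
def wproj(st,P):
    c=r.calibration('wrist');T=np.linalg.inv(wcam(st)); return cv2.projectPoints(np.array(P,float).reshape(-1,3),cv2.Rodrigues(T[:3,:3])[0],T[:3,3],c['K'],c['dist_coeffs'])[0].reshape(-1,2)
E
python3 - <<'E'
from h import *
print('plate top',[atz('top',u,.014) for u in [(293.8,233.8),(336.2,241),(347.4,174.4),(306,167)]])
print('plate side',[atz('side',u,.014) for u in [(311.6,259.4),(344,239.4),(272,218)]])
print('tip',atz('top',(316,221),.243),atz('side',(326,189.6),.243),tri([('top',(316,221)),('side',(326,189.6))]))
print('cup',atz('top',(411.8,243),.075),atz('top',(407,245.6),.005),atz('side',(392,189.5),.075))
print('tab',atz('top',(230.3,228.7),.1745),atz('side',(272,255.6),.1745),tri([('top',(230.3,228.7)),('side',(272,255.6))]))
print('noz',atz('top',(237,235.3),.089),atz('side',(274.4,277.2),.089))
print('leg',atz('top',(180+291/6,200+225/6),.089),atz('top',(180+378/6,200+190/6),.089))
print('tins',atz('top',(320.5,268),.03), 'purple',atz('top',(180+362/6,200+398/6),.158),'orange',atz('top',(180+153/6,200+388/6),.158))
E
```

```text
plate top [array([0.4851, 0.1233, 0.014 ]), array([ 0.4661, -0.0036,  0.014 ]), array([ 0.6716, -0.0356,  0.014 ]), array([0.6924, 0.0917, 0.014 ])]
plate side [array([0.4802, 0.1246, 0.014 ]), array([0.4634, 0.0008, 0.014 ]), array([0.6871, 0.0912, 0.014 ])]
tip [0.4884 0.0585 0.243 ] [0.4887 0.0591 0.243 ] [0.4887 0.0587 0.2426]
cup [ 0.4571 -0.2174  0.075 ] [ 0.4572 -0.2172  0.005 ] [ 0.4588 -0.2205  0.075 ]
tab [0.4739 0.2857 0.1745] [0.4699 0.278  0.1745] [0.4701 0.2824 0.1796]
noz [0.4675 0.2809 0.089 ] [0.4666 0.2795 0.089 ]
leg [0.4607 0.3048 0.089 ] [0.4782 0.2643 0.089 ]
tins [0.384 0.042 0.03 ] purple [0.376  0.2567 0.158 ] orange [0.3781 0.3501 0.158 ]
```

>>> servo_tool(steps=[[8.76,0,0,-5,0],[8.76,0,0,-5,0],[8.76,-5.2,4.4,-1,0],[8.76,-5.2,4.4,0,0],[8.76,-5.2,4.4,0,0],[8.76,-5.2,4.4,0,0],[8.76,-5.2,4.4,0,0],[8.76,-5.2,4.4,0,0]])

```text
time_s: 1.15
tcp_pos: [0.4356, -0.2807, 0.3357]
eef_rot: [-180.0, 0.0, -156.4]
contact_force: [1.5, -1.2, 0.6]
gripper_width: 0.0877
```

>>> servo_tool(steps=[[8.76,-2.6,5.6,0,0],[8.76,-2.6,5.6,0,0],[8.76,-2.6,5.6,0,0],[8.76,-2.6,5.6,0,0],[8.76,-2.6,5.6,0,0],[8.76,-2.6,5.6,0,0],[8.76,-2.6,5.6,0,0],[8.76,-2.6,5.6,0,0]])

```text
time_s: 2.15
tcp_pos: [0.446, 0.2132, 0.3358]
eef_rot: [180.0, 0.0, -156.4]
contact_force: [1.6, -0.1, -0.4]
gripper_width: 0.0878
```

>>> servo_tool(steps=[[8.76,0,0,0,0],[8.76,0,0,0,0]])

```text
time_s: 2.4
tcp_pos: [0.4462, 0.2113, 0.3352]
eef_rot: [-180.0, -0.1, -156.3]
contact_force: [-0.3, 0.6, 0.4]
gripper_width: 0.0879
```

```bash
python3 - <<'E'
from h import *
s=r.get_state(); print(s); save('wrist','w1.png')
print(wproj(s,[[.468,.281,.1745],[.468,.281,.089]]))
E
```

```text
{'time_s': 2.4, 'joints': array([ 4.81964309e+01,  1.46663761e-03, -1.08277575e+01, -2.43831367e-03,
       -7.92288741e+01, -1.14542885e+02]), 'qd': array([-1.52038978, -0.952147  , -0.31200447,  0.08001937,  0.08850582,
        0.05007776]), 'joint_torque': array([  0.91022769, -29.55923975,  30.694381  ,   7.18617484,
        -0.03630482,  -0.04145983]), 'tcp_pos': array([0.44623898, 0.2113144 , 0.33524894]), 'eef_rot': array([-1.79978046e+02, -5.38438378e-02, -1.56346921e+02]), 'contact_force': array([-0.3334505 ,  0.61551584,  0.38966256]), 'moment': array([-0.02013093,  0.00291576, -0.05522048]), 'gripper_width': 0.08785839097682199}
[[375.59384468 229.39258922]
 [364.78910664 203.56174998]]
```

View pics/w1.png

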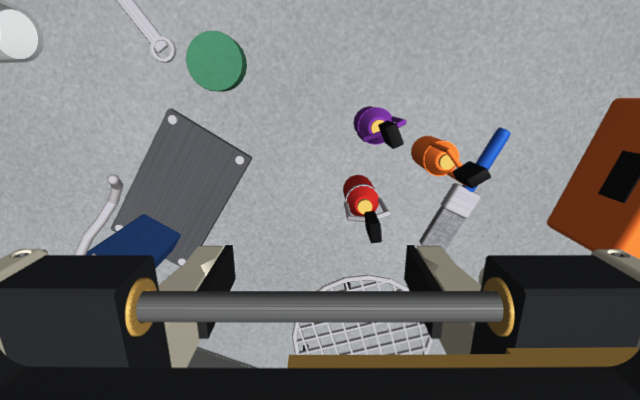

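```bash
python3 - <<'E'
from h import *
crop('w1.png','c5.png',325,160,405,250,7)
crop('w1.png','c6.png',60,90,270,270,3.5)
E
```

```text
(no output)
```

View pics/c5.png

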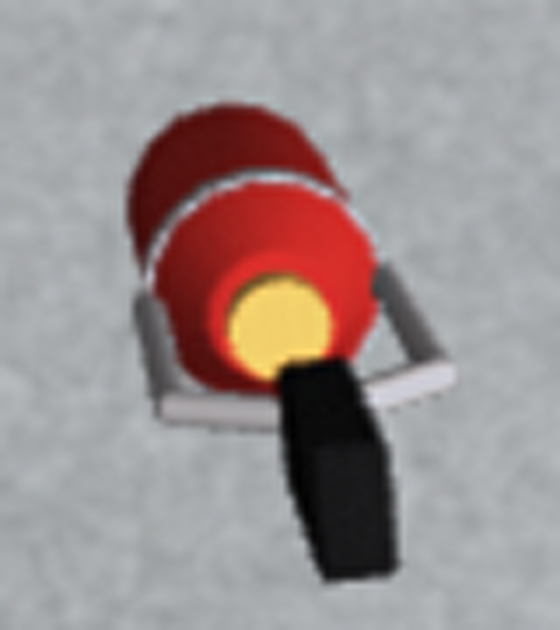

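View pics/c6.png

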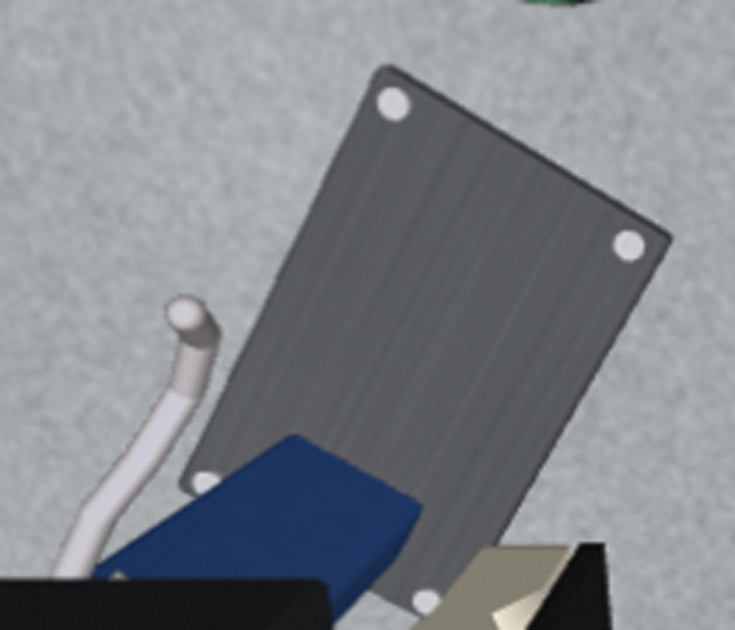

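```bash
python3 - <<'E'
from h import *
s={'tcp_pos':np.array([0.44623898, 0.2113144 , 0.33524894]),'eef_rot':np.array([-1.79978046e+02, -5.38438378e-02, -1.56346921e+02])}
f=lambda x,y:((x+.5)/7-.5+325,(y+.5)/7-.5+160)
a=watz(s,f(168,400),.124);b=watz(s,f(447,370),.124);print(a,b,(a+b)/2,np.degrees(np.arctan2(*(a-b)[1::-1])),np.linalg.norm(a-b))
print('tab',watz(s,f(355,510),.1745),'noz',watz(s,f(280,328),.089))
t=[watz(s,f(*p),.1745) for p in [(315,440),(385,445),(395,572),(325,580)]];print(t, [np.degrees(np.arctan2(*(q-p)[1::-1])) for p,q in [(t[0],t[3]),(t[1],t[2])]])
g=lambda x,y:((x+.5)/3.5-.5+60,(y+.5)/3.5-.5+90)
P=[watz(s,g(*p),.014) for p in [(393,104),(629,245),(206,483),(427,602)]];print(P)
d=[P[2]-P[0],P[3]-P[1]];print([np.degrees(np.arctan2(v[1],v[0])) for v in d],sum(P)/4)
print('tip',watz(s,g(185,312),.243))
E
```

```text
[0.4815 0.262  0.124 ] [0.4585 0.3014 0.124 ] [0.47   0.2817 0.124 ] -59.72548275517973 0.045621924553880866
tab [0.4711 0.2822 0.1745] noz [0.4715 0.2824 0.089 ]
[array([0.4638, 0.2722, 0.1745]), array([0.4604, 0.2816, 0.1745]), array([0.4774, 0.2918, 0.1745]), array([0.4826, 0.2831, 0.1745])] [np.float64(30.10461034562801), np.float64(30.963756532073464)]
[array([0.4828, 0.0062, 0.014 ]), array([0.4982, 0.1095, 0.014 ]), array([ 0.6688, -0.0228,  0.014 ]), array([0.6849, 0.0812, 0.014 ])]
[np.float64(-8.861864406397565), np.float64(-8.619284510723704)] [0.583675 0.043525 0.014   ]
tip [0.4905 0.06   0.243 ]
```

>>> servo_tool(steps=[[8.76,-2.55,2.75,0,-3.4],[8.76,-2.6,2.7,2,-3.4],[8.76,0,0,4,0],[8.76,0,0,3,0],[8.76,0,0,0,0]])

```text
time_s: 3.08
tcp_pos: [0.4692, 0.2803, 0.2439]
eef_rot: [-179.9, -0.2, -149.7]
contact_force: [-0.3, -0.7, 1.5]
gripper_width: 0.0874
```

```bash
python3 - <<'E'
from h import *
s=r.get_state(); print(s['tcp_pos'],s['eef_rot'],s['contact_force']); save('wrist','w2.png'); save('side','s2.png')
crop('s2.png','c7.png',220,180,380,320,5)
print(wproj(s,[[.471,.282,.1745],[.471,.282,.089]]))
E
```

```text
[0.46918959 0.28034663 0.24394253] [-179.93742021   -0.22484956 -149.70951784] [-0.27387359 -0.66155107  1.4767537 ]
[[321.88942735 218.12716697]
 [321.35470745 187.33871223]]
```

View pics/w2.png

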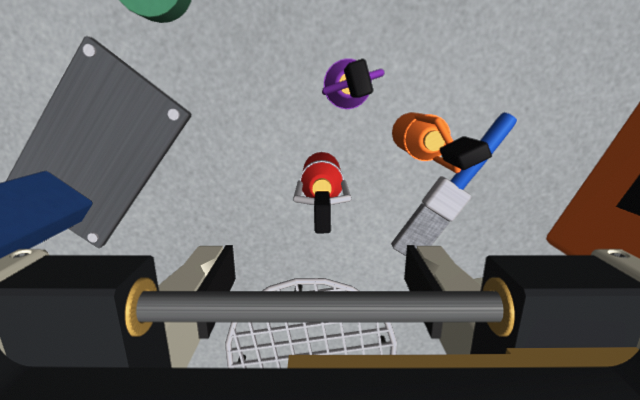

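View pics/c7.png

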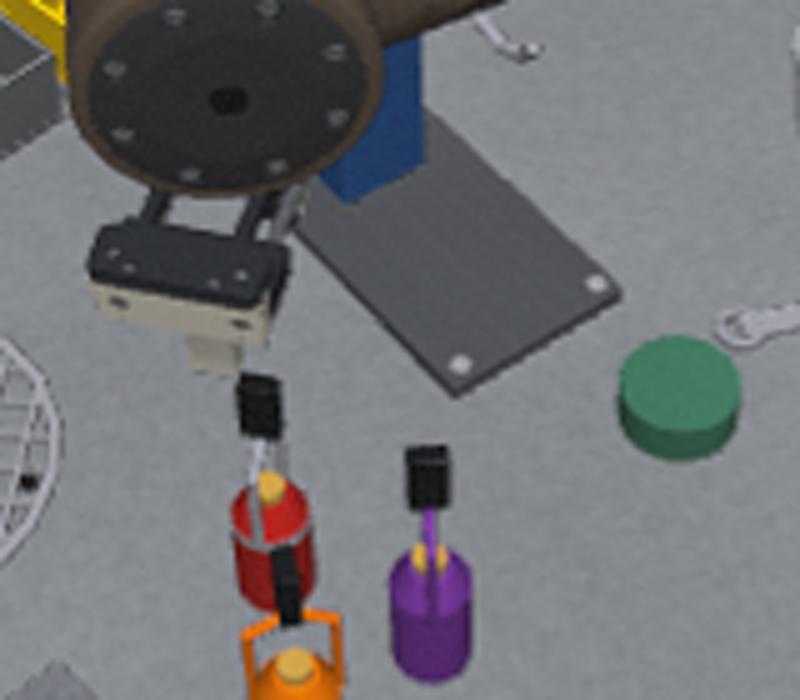

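```bash
cat >> h.py <<'E'
def favg(k=10):
    F=[];P=[]
    for i in range(k):
        r.capture('wrist'); s=r.get_state(); F.append(np.r_[s['contact_force'],s['moment']]);P.append(s['tcp_pos'])
    F=np.array(F); print('F',F.mean(0).round(3),'sd',F.std(0).round(3),'tcp',np.mean(P,0).round(4),'rot',s['eef_rot'].round(2),'t',s['time_s'],'w',s['gripper_width'])
E
python3 - <<'E'
from h import *
favg(12)
E
```

```text
F [-0.209  0.126  0.089  0.02   0.002  0.006] sd [0.389 0.55  0.609 0.019 0.019 0.037] tcp [0.4701 0.2826 0.2466] rot [ 180.     0.  -149.6] t 3.775 w 0.08786807622023632
```

>>> servo_tool(steps=[[8.76,-0.25,0.05,4,0],[8.76,0,0,3,0],[8.76,0,0,2,0],[8.76,0,0,1.4,0],[8.76,0,0,0,0],[4,0,0,0,0],[3,0,0,0,0]])

```text
time_s: 4.65
tcp_pos: [0.4721, 0.2846, 0.1426]
eef_rot: [180.0, 0.1, -149.6]
contact_force: [-0.8, -0.6, -1.0]
gripper_width: 0.0732
```

```bash
python3 - <<'E'
from h import *
s=r.get_state(); print(s['tcp_pos'],s['eef_rot'],s['contact_force'],s['gripper_width']); save('wrist','w3.png'); save('side','s3.png')
crop('s3.png','c8.png',220,200,360,320,5)
E
```

```text
[0.47210002 0.2845836  0.14257751] [ 1.79975164e+02  8.86730362e-02 -1.49599676e+02] [-0.80376737 -0.63301843 -0.97292318] 0.07324002950791307
```

View pics/w3.png

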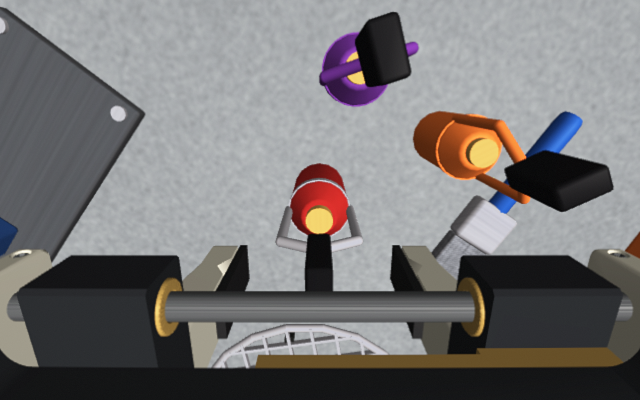

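View pics/c8.png

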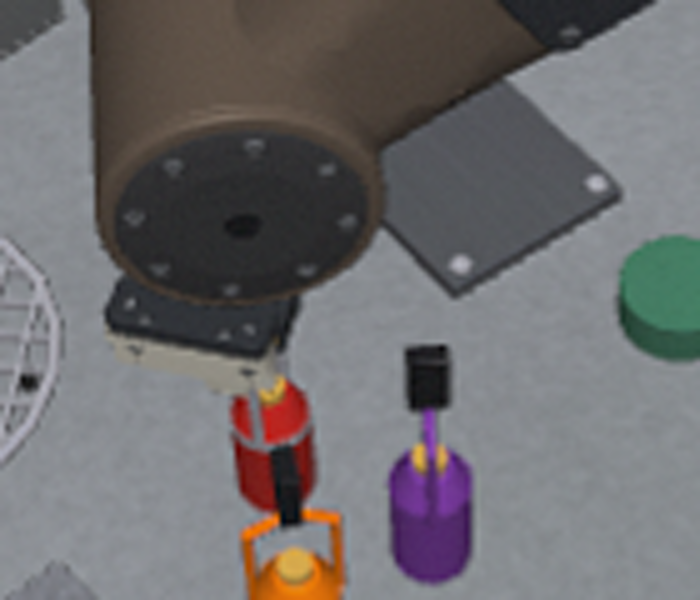

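>>> servo_tool(squeeze=15, steps=[[5,0.2,-0.15,0.3,0],[3,0,0,0,0],[2,0,0,0,0],[1.5,0,0,0,0],[0.8,0,0,0,0],[0.8,0,0,0,0],[0.8,0,0,0,0]])

```text
time_s: 5.62
tcp_pos: [0.4708, 0.2819, 0.1386]
eef_rot: [-180.0, 0.0, -149.6]
contact_force: [0.6, 0.3, -0.6]
gripper_width: 0.0119
```

>>> servo_tool(squeeze=20, steps=[[0.5,0,0,0,0],[0.5,0,0,0,0],[0.5,0,0,0,0]])

```text
time_s: 6.0
tcp_pos: [0.4707, 0.2819, 0.1386]
eef_rot: [-180.0, -0.0, -149.6]
contact_force: [1.3, -0.2, 0.3]
gripper_width: 0.012
```

```bash
python3 - <<'E'
from h import *
favg(4); save('wrist','w4.png')
crop('w4.png','c9.png',220,140,420,300,4)
E
```

```text
F [ 0.291 -0.042 -0.948 -0.037 -0.228 -0.022] sd [0.638 0.282 0.182 0.028 0.017 0.038] tcp [0.4707 0.2818 0.1386] rot [-1.800e+02 -1.000e-02 -1.496e+02] t 6.2 w 0.011994240531126568
```

View pics/c9.png

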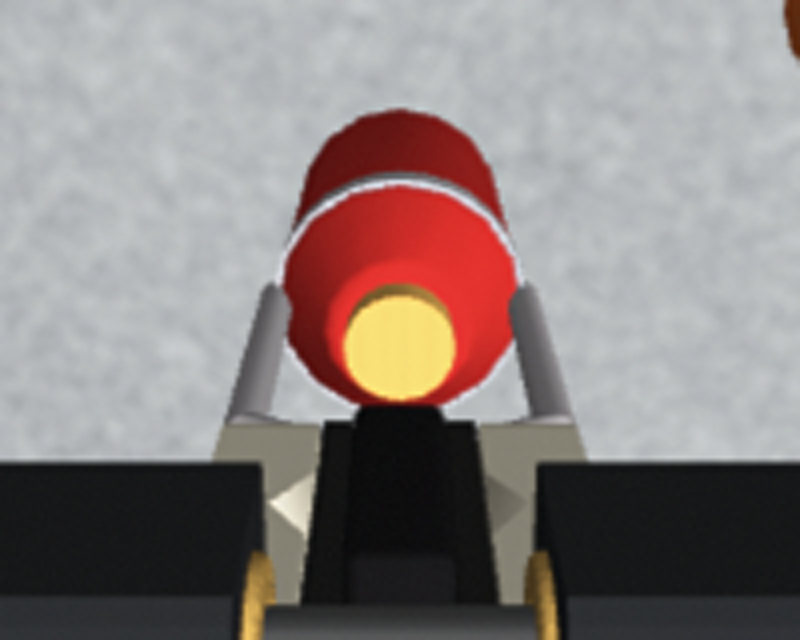

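>>> servo_tool(squeeze=25, steps=[[0.5,0,0,-0.3,0],[0.5,0,0,-1,0],[0.5,0,0,-2,6.5],[0.5,0,0,-3,6.5],[0.5,0,0,-3,6.5],[0.5,0,0,-2,6.5],[0.5,0,0,-0.8,6.5],[0.5,0,0,0,6.65]])

```text
time_s: 7.25
tcp_pos: [0.4709, 0.2821, 0.2612]
eef_rot: [179.9, 0.1, 171.0]
contact_force: [-0.1, 0.4, -3.5]
gripper_width: 0.0119
```

>>> servo_tool(steps=[[0.5,0,0,0,0],[0.5,0,0,0,0]])

```text
time_s: 7.5
tcp_pos: [0.4706, 0.2818, 0.2597]
eef_rot: [-180.0, -0.0, 171.4]
contact_force: [-0.3, -0.9, -4.0]
gripper_width: 0.0119
```

```bash
python3 - <<'E'
from h import *
favg(10); save('side','s5.png')
crop('s5.png','c10.png',220,160,380,300,5)
E
```

```text
F [-0.106 -0.088 -3.624 -0.027 -0.019  0.007] sd [0.623 0.669 0.531 0.03  0.032 0.038] tcp [0.4707 0.2818 0.2596] rot [-180.     -0.    171.25] t 8.0 w 0.011717156297950964
```

View pics/c10.png

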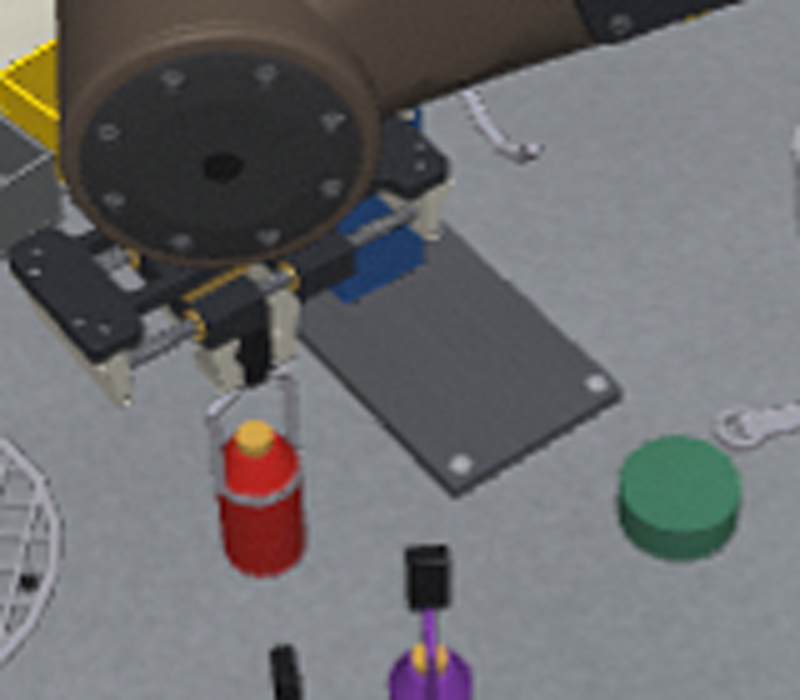

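>>> servo_tool(steps=[[0.5,0,-2,0,0],[0.5,0,-4,0,0],[0.5,-0.25,-4,0,0],[0.5,0,-4,0,0],[0.5,0,-4,0,0],[0.5,0,-2.8,0,0],[0.5,0,-1,0,0],[0.5,0,0,0,0]])

```text
time_s: 9.05
tcp_pos: [0.4399, 0.0655, 0.2599]
eef_rot: [180.0, 0.0, 171.2]
contact_force: [-0.2, 0.3, -3.4]
gripper_width: 0.0116
```

```bash
python3 - <<'E'
from h import *
favg(10); s=r.get_state(); save('side','s6.png');save('wrist','w6.png');save('top','t6.png')
crop('s6.png','c11.png',250,125,390,265,5)
E
```

```text
F [ 0.061  0.167 -3.61  -0.028 -0.034 -0.   ] sd [0.503 0.624 0.576 0.024 0.021 0.021] tcp [0.4401 0.0665 0.2596] rot [-1.7999e+02 -1.0000e-02  1.7127e+02] t 9.55 w 0.012082870112428442
```

View pics/c11.png

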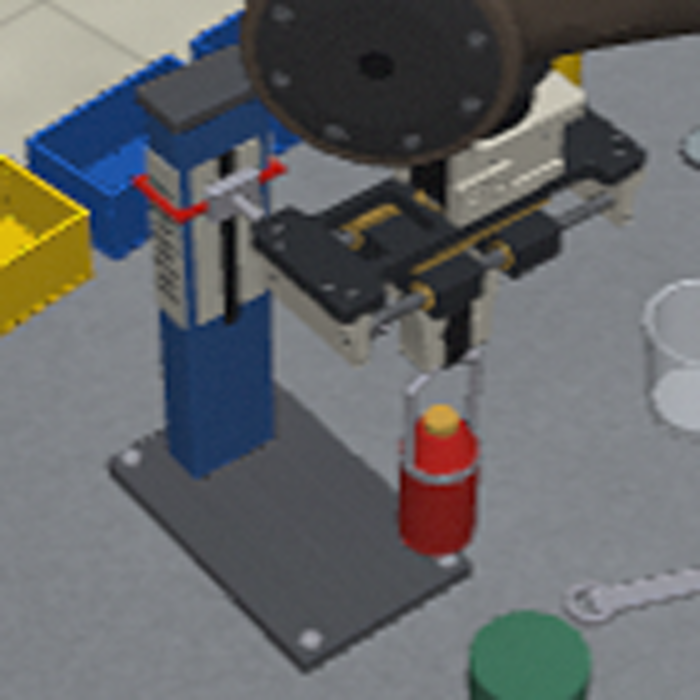

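View pics/w6.png

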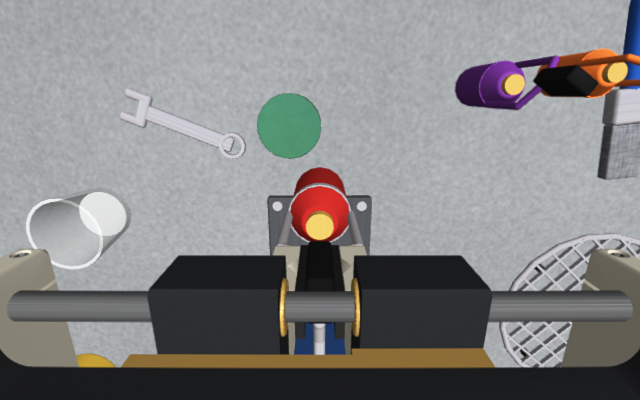

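View pics/t6.png

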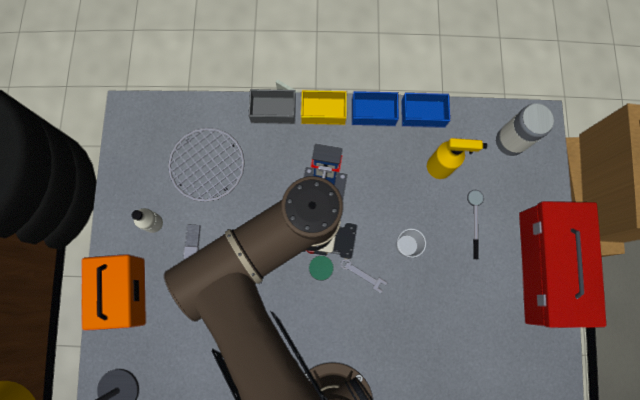

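>>> servo_tool(steps=[[0.5,-1.2,0,0,0],[0.5,-1.4,0,0,0],[0.5,-1.2,0,0,0],[0.5,-0.6,0,0,0],[0.5,0,0,0,0]])

```text
time_s: 10.32
tcp_pos: [0.4838, 0.0591, 0.2592]
eef_rot: [-180.0, -0.0, 171.2]
contact_force: [-1.0, 0.7, -3.9]
gripper_width: 0.0117
```

```bash
python3 - <<'E'
from h import *
favg(3); save('side','s7.png')
crop('s7.png','c12.png',270,145,370,245,7)
E
```

```text
F [ 0.209  0.006 -3.369 -0.064 -0.026  0.016] sd [0.086 0.438 0.401 0.023 0.017 0.01 ] tcp [0.4833 0.0592 0.2595] rot [-1.8000e+02 -1.0000e-02  1.7124e+02] t 10.475 w 0.011872583663982732
```

View pics/c12.png

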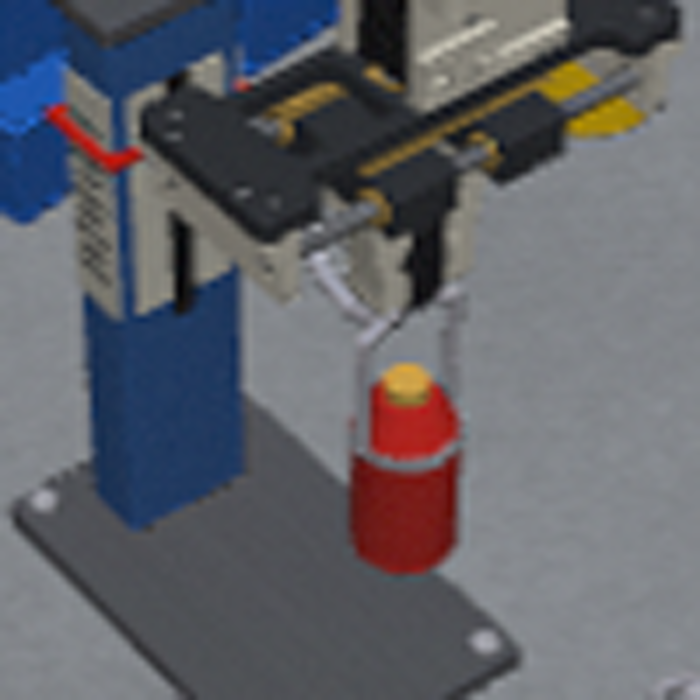

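>>> servo_tool(steps=[[0.5,-0.5,0,0,0],[0.5,-0.5,0,0,0],[0.5,-0.5,0,0,0]])

```text
time_s: 10.9
tcp_pos: [0.4988, 0.0571, 0.2597]
eef_rot: [180.0, 0.0, 171.2]
contact_force: [-0.4, 0.0, -4.1]
gripper_width: 0.012
```

```bash
python3 - <<'E'
from h import *
favg(3); save('side','s8.png')
crop('s8.png','c13.png',290,165,360,225,10)
print((proj('side',[[.4833+.015,.0592-.0023,.2509]])-[290,165])*10)
E
```

```text
F [ 5.400e-02  9.300e-02 -3.449e+00 -7.300e-02 -7.000e-02  1.000e-03] sd [0.695 0.155 0.06  0.067 0.069 0.04 ] tcp [0.4989 0.057  0.2595] rot [-1.7998e+02 -2.0000e-02  1.7123e+02] t 11.05 w 0.011773509688142683
[[339.8269805  203.36800735]]
```

View pics/c13.png

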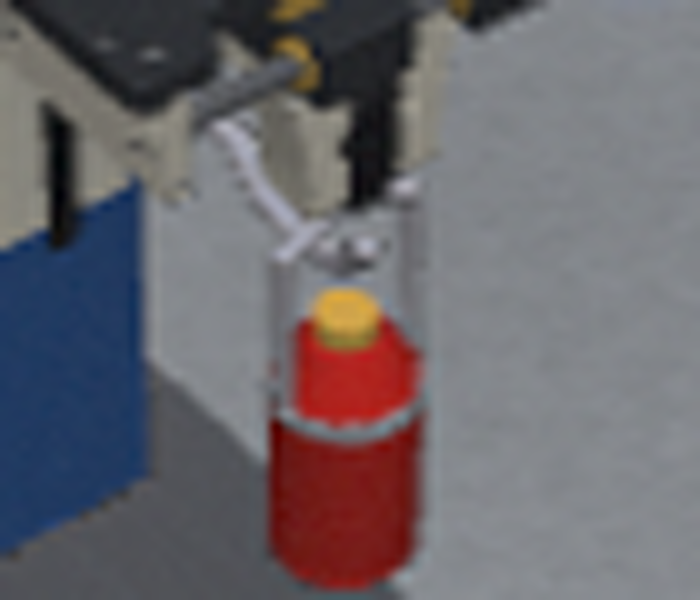

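The picture shows the hook tip through the bail's window at side px (327,189), clear of the nozzle. I felt no contact force.

>>> servo_tool(steps=[[0.5,-0.7,0,0,0],[0.5,-0.7,0,0,0],[0.5,-0.65,0,0,0],[0.5,0,0,0.8,0],[0.5,0,0,0.7,0],[0.5,0,0,0.4,0],[0.5,0,0,0,0]])

```text
time_s: 11.98
tcp_pos: [0.5183, 0.0539, 0.2402]
eef_rot: [-180.0, -0.0, 171.3]
contact_force: [-0.0, -0.2, -3.6]
gripper_width: 0.0118
```

```bash
python3 - <<'E'
from h import *
favg(5); save('side','s9.png')
crop('s9.png','c14.png',285,150,365,220,9)
E
```

```text
F [ 1.580e-01 -5.120e-01 -3.339e+00 -3.700e-02 -2.100e-02  3.000e-03] sd [0.337 0.534 0.317 0.017 0.021 0.019] tcp [0.5187 0.054  0.2409] rot [1.7998e+02 3.0000e-02 1.7125e+02] t 12.225 w 0.012052763633113812
```

View pics/c14.png

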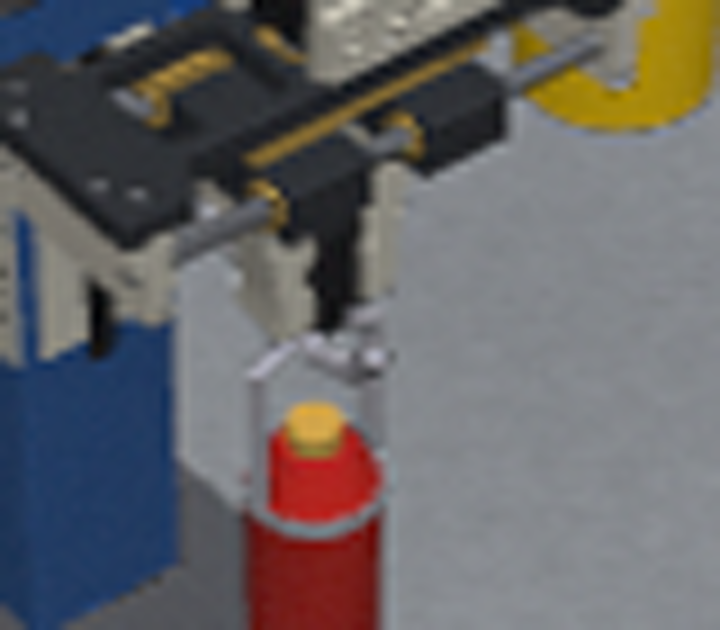

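>>> servo_tool(steps=[[0.5,0,0,0.15,0],[0.5,0,0,0.15,0],[0.5,0,0,0.15,0],[0.5,0,0,0.15,0],[0.5,0,0,0.15,0],[0.5,0,0,0.15,0],[0.5,0,0,0.15,0],[0.5,0,0,0.15,0]])

```text
time_s: 13.28
tcp_pos: [0.5186, 0.0539, 0.2286]
eef_rot: [180.0, 0.0, 171.2]
contact_force: [-1.2, -0.6, -1.7]
gripper_width: 0.0122
```

>>> servo_tool(steps=[[0.5,0,0,0.15,0],[0.5,0,0,0.15,0],[0.5,0,0,0.15,0],[0.5,0,0,0.15,0],[0.5,0,0,0.15,0],[0.5,0,0,0.15,0],[0.5,0,0,0.15,0],[0.5,0,0,0.15,0]])

```text
time_s: 14.28
tcp_pos: [0.5186, 0.0539, 0.2166]
eef_rot: [180.0, 0.0, 171.2]
contact_force: [-1.3, -0.1, -2.6]
gripper_width: 0.0118
```

```bash
python3 - <<'E'
from h import *
favg(10); save('side','s10.png')
crop('s10.png','c15.png',280,145,370,235,8)
E
```

```text
F [-0.232 -0.042 -2.02  -0.017  0.149 -0.009] sd [0.55  0.366 0.449 0.012 0.055 0.026] tcp [0.5186 0.0539 0.2166] rot [180.     0.   171.25] t 14.775 w 0.011690951800891788
```

View pics/c15.png

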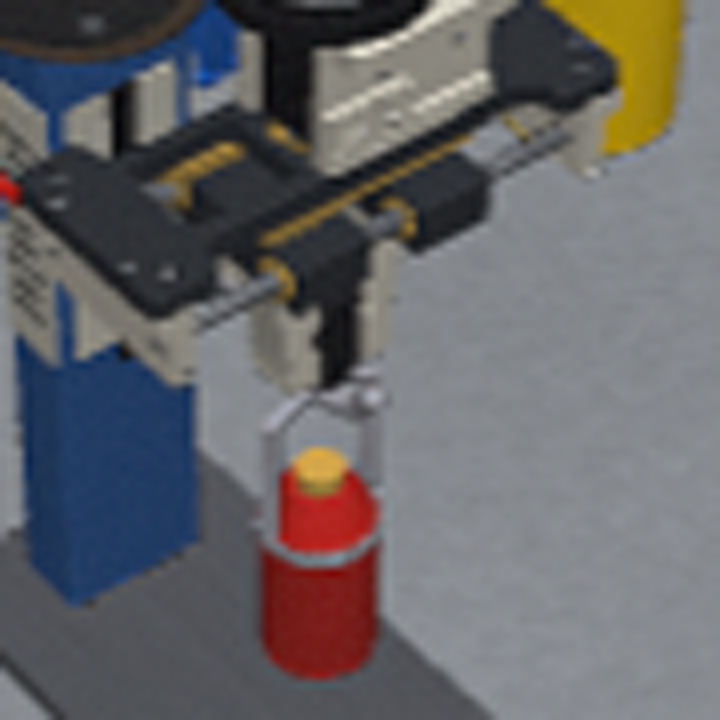

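>>> servo_tool(steps=[[0.5,0,0,0.15,0],[0.5,0,0,0.15,0],[0.5,0,0,0.15,0],[0.5,0,0,0.15,0],[0.5,0,0,0.15,0],[0.5,0,0,0.15,0],[0.5,0,0,0.15,0],[0.5,0,0,0.15,0]])

```text
time_s: 15.82
tcp_pos: [0.5186, 0.0539, 0.2046]
eef_rot: [180.0, 0.0, 171.2]
contact_force: [-0.4, -0.4, -1.2]
gripper_width: 0.0119
```

>>> servo_tool(steps=[[0.5,0.05,0,0.15,0],[0.5,0.05,0,0.15,0],[0.5,0,0,0.15,0],[0.5,0,0,0.15,0],[0.5,0,0,0.15,0],[0.5,0,0,0.1,0],[0.5,0,0,0.05,0],[0.5,0,0,0,0]])

```text
time_s: 16.82
tcp_pos: [0.5177, 0.0541, 0.1957]
eef_rot: [180.0, 0.0, 171.2]
contact_force: [1.3, -1.1, -0.9]
gripper_width: 0.0119
```

```bash
python3 - <<'E'
from h import *
favg(20)
E
```

```text
F [ 1.803 -0.499 -0.454 -0.24  -0.633  0.002] sd [0.603 0.543 0.49  0.021 0.052 0.033] tcp [0.5177 0.0541 0.1957] rot [180.     0.   171.25] t 17.825 w 0.011796105459571056
```

>>> servo_tool(steps=[[0.5,-0.04,0,0,0],[0.5,-0.03,0,0,0],[0.5,0,0,0,0]])

```text
time_s: 18.2
tcp_pos: [0.5178, 0.054, 0.1954]
eef_rot: [-180.0, -0.1, 171.2]
contact_force: [-1.0, 0.2, 0.4]
gripper_width: 0.0121
```

```bash
python3 - <<'E'
from h import *
favg(16)
E
```

```text
F [-2.608e+00  1.218e+00 -5.130e-01  4.490e-01  9.790e-01 -2.000e-03] sd [0.506 0.526 0.317 0.048 0.22  0.025] tcp [0.518  0.0539 0.1955] rot [-1.7999e+02 -2.0000e-02  1.7124e+02] t 19.0 w 0.0118234922467192
```

>>> servo_tool(steps=[[0.5,0.02,0,0.08,0],[0.5,0.01,0,0.08,0],[0.5,0,0,0.08,0],[0.5,0,0,0.08,0],[0.5,0,0,0.08,0],[0.5,0,0,0.08,0],[0.5,0,0,0.08,0],[0.5,0,0,0.04,0]])

```text
time_s: 20.0
tcp_pos: [0.5181, 0.054, 0.1896]
eef_rot: [-180.0, 0.0, 171.2]
contact_force: [-1.2, -0.8, -0.4]
gripper_width: 0.0116
```

```bash
python3 - <<'E'
from h import *
favg(40)
E
```

```text
F [-1.164e+00 -1.278e+00  1.680e-01 -4.870e-01  4.630e-01  1.000e-03] sd [0.625 0.512 0.473 0.078 0.096 0.029] tcp [0.5181 0.054  0.1897] rot [180.     0.   171.24] t 22.0 w 0.011791605556285324
```

>>> servo_tool(steps=[[0.5,0.01,-0.01,-0.04,0],[0.5,0,0,-0.03,0],[0.5,0,0,0,0]])

```text
time_s: 22.38
tcp_pos: [0.518, 0.054, 0.1904]
eef_rot: [180.0, 0.0, 171.2]
contact_force: [-1.0, -0.8, -0.3]
gripper_width: 0.0117
```

```bash
python3 - <<'E'
from h import *
favg(30)
E
```

```text
F [-0.141 -0.597  0.194 -0.277 -0.026  0.005] sd [0.659 0.475 0.597 0.083 0.097 0.025] tcp [0.518  0.054  0.1904] rot [180.     0.   171.25] t 23.875 w 0.011854678085436865
```

>>> servo_tool(steps=[[0.5,0,-0.01,-0.05,0],[0.5,0,0,-0.05,0],[0.5,0,0,0,0]])

```text
time_s: 24.25
tcp_pos: [0.5179, 0.0539, 0.1914]
eef_rot: [180.0, 0.0, 171.2]
contact_force: [1.7, -0.1, 0.1]
gripper_width: 0.0117
```

```bash
python3 - <<'E'
from h import *
favg(30); save('side','s11.png')
crop('s11.png','c16.png',270,130,380,240,7)
E
```

```text
F [ 0.476  1.028 -0.067  0.332 -0.262 -0.002] sd [0.448 0.481 0.433 0.097 0.051 0.032] tcp [0.5179 0.0539 0.1914] rot [180.     0.   171.24] t 25.75 w 0.011489028662188316
```

View pics/c16.png

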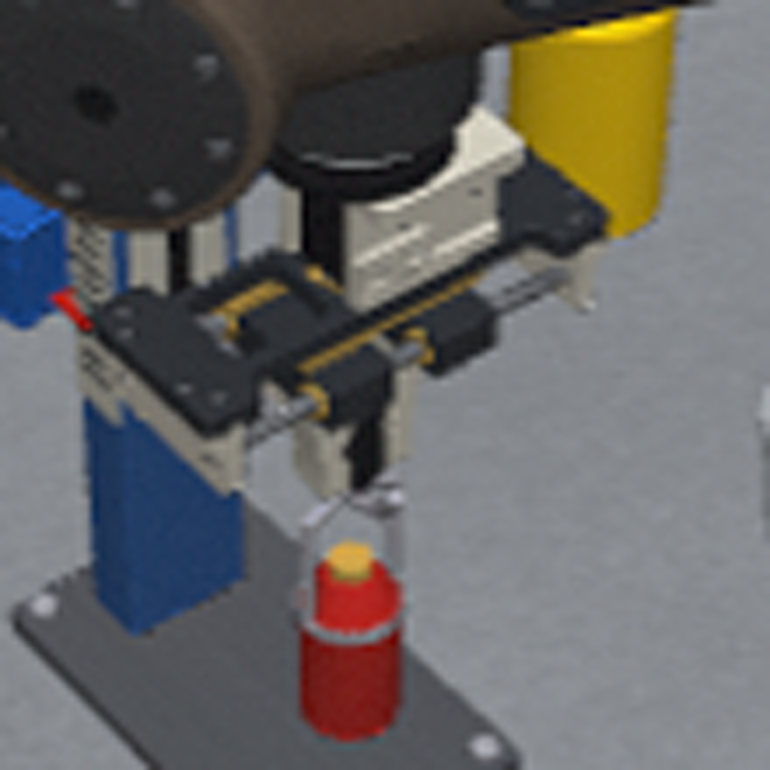

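>>> servo_tool(squeeze=3, steps=[[0.8,0,0,0,0],[0.8,0,0,0,0],[0.8,0,0,0,0]])

```text
time_s: 26.18
tcp_pos: [0.5178, 0.0537, 0.1913]
eef_rot: [-180.0, -0.0, 171.2]
contact_force: [0.3, -0.6, 0.5]
gripper_width: 0.0117
```

```bash
python3 - <<'E'
from h import *
favg(12)
E
```

```text
F [ 0.037  0.078  0.098  0.039 -0.084 -0.013] sd [0.38  0.638 0.498 0.063 0.056 0.026] tcp [0.5178 0.0538 0.1913] rot [-1.7999e+02 -1.0000e-02  1.7125e+02] t 26.775 w 0.012238785997243148
```

The lateral force has gone and the vertical force is about zero, so I'm letting go.

>>> servo_tool(steps=[[1.6,0,0,0,0],[2.6,0,0,0,0],[4,0,0,0,0],[5,0,0,0,0]])

```text
time_s: 27.28
tcp_pos: [0.5179, 0.0538, 0.1914]
eef_rot: [-180.0, 0.0, 171.2]
contact_force: [-0.4, 0.4, 0.3]
gripper_width: 0.0407
```

```bash
python3 - <<'E'
from h import *
save('side','s12.png')
crop('s12.png','c17.png',270,130,380,240,7); save('wrist','w12.png'); favg(14);save('side','s13.png');crop('s13.png','c18.png',270,130,380,240,7)
E
```

```text
F [-0.01  -0.123 -0.098 -0.035 -0.018 -0.011] sd [0.606 0.364 0.47  0.02  0.036 0.03 ] tcp [0.5179 0.0538 0.1913] rot [-180.      0.    171.25] t 28.075 w 0.0499411015495157
```

View pics/c17.png

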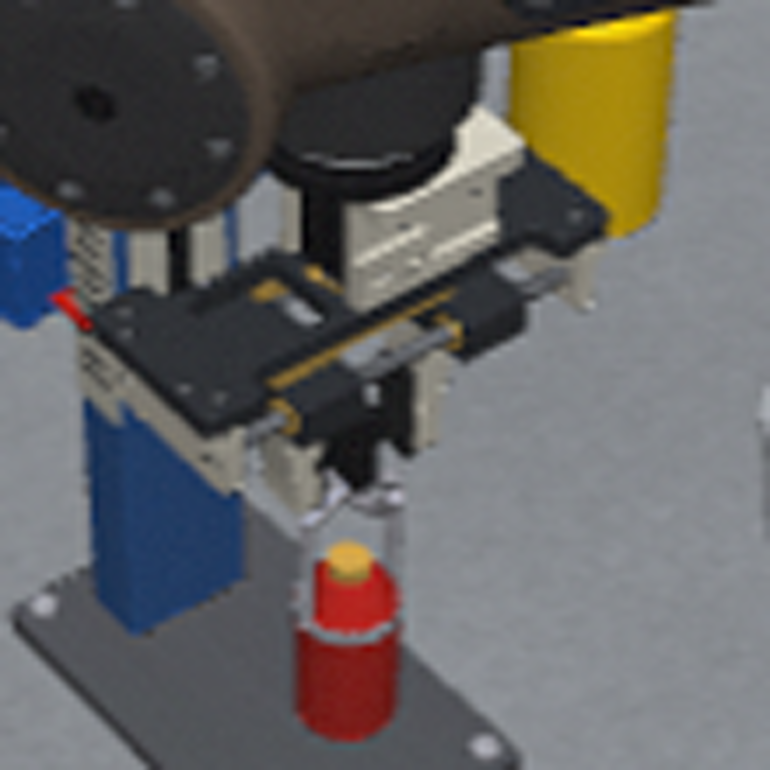

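View pics/c18.png

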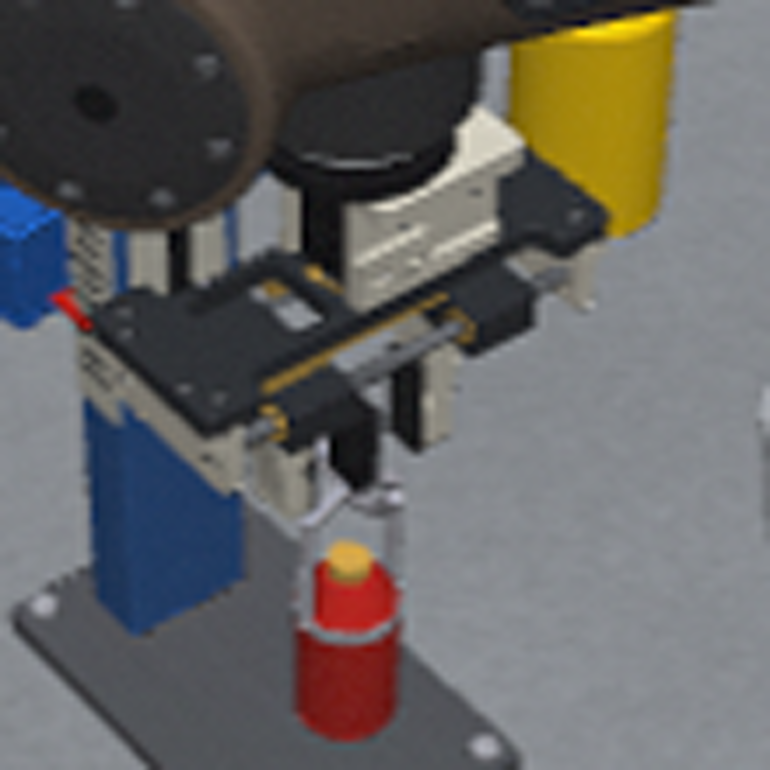

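View pics/w12.png

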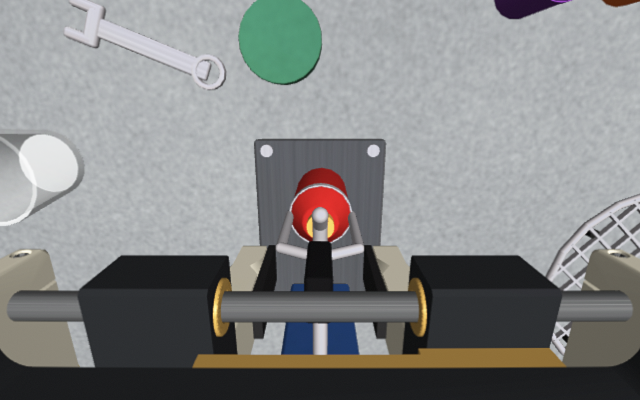

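>>> servo_tool(steps=[[5,0,0,0,0],[5,0,0,0,0],[5,0,0,0,0],[5,0,0,0,0],[5,0,0,0,0],[5,0,0,0,0],[5,0,0,0,0],[5,0,0,0,0]])

```text
time_s: 29.12
tcp_pos: [0.5179, 0.0538, 0.1914]
eef_rot: [-180.0, 0.0, 171.2]
contact_force: [-0.4, -0.4, 0.3]
gripper_width: 0.0501
```

>>> servo_tool(steps=[[5,0,0,0,0],[5,0,0,0,0],[5,0,0,0,0],[5,0,0,0,0],[5,0,0,0,0],[5,0,0,0,0],[5,0,0,0,0]])

```text
time_s: 30.0
tcp_pos: [0.5179, 0.0538, 0.1914]
eef_rot: [180.0, 0.0, 171.2]
contact_force: [0.3, 0.1, -0.1]
gripper_width: 0.0499
```

```bash
python3 - <<'E'
from h import *
a=save('side','s14.png').astype(int); b=cv2.cvtColor(cv2.imread('pics/s13.png'),cv2.COLOR_BGR2RGB).astype(int)
d=abs(a-b)[185:240,305:335];print(d.mean(),d.max())
save('wrist','w14.png'); a=cv2.imread('pics/w14.png').astype(int);b=cv2.imread('pics/w12.png').astype(int);print(abs(a-b)[150:260,270:370].mean()); crop('w14.png','c19.png',220,130,420,290,4); print(r.get_state()['time_s'])
E
```

```text
1.1737373737373737 13
2.6144545454545454
30.1
```

View pics/c19.png

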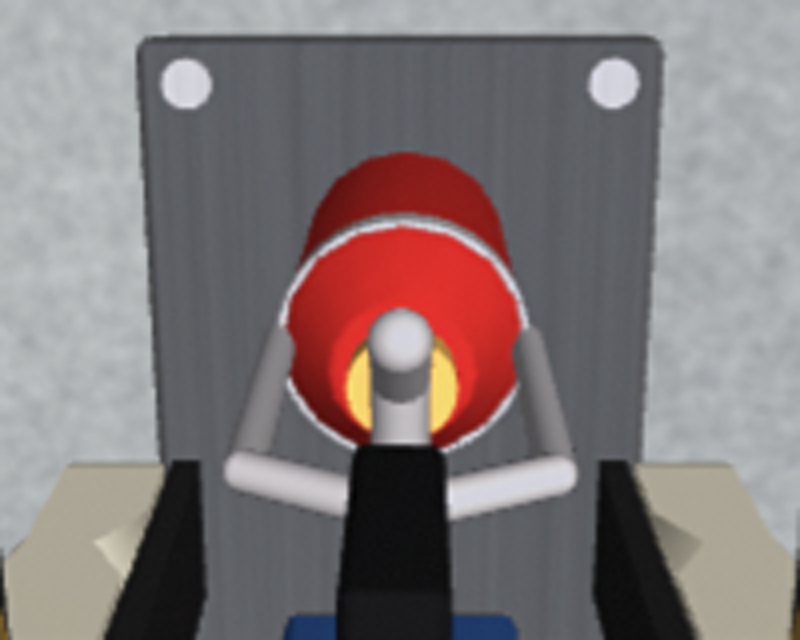

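>>> servo_tool(squeeze=4, steps=[[3.5,0,0,0,0],[2.5,0,0,0,0],[1.8,0,0,0,0],[1.5,0,0,0,0],[1.35,0,0,0,0],[1.2,0,0,0,0],[0.8,0,0,0,0],[0.8,0,0,0,0]])

```text
time_s: 31.1
tcp_pos: [0.5179, 0.0539, 0.1913]
eef_rot: [180.0, -0.0, 171.2]
contact_force: [-0.1, 0.3, -0.6]
gripper_width: 0.012
```

>>> servo_tool(squeeze=25, steps=[[0.5,0,0,0,0],[0.5,0,0,0,0],[0.5,0,0,0,0]])

```text
time_s: 31.48
tcp_pos: [0.5179, 0.0539, 0.1913]
eef_rot: [180.0, -0.0, 171.2]
contact_force: [0.7, 1.3, 0.6]
gripper_width: 0.0119
```

```bash
python3 - <<'E'
from h import *
favg(6)
E
```

```text
F [-0.325  0.609 -0.136  0.242  0.028  0.005] sd [0.359 0.643 0.348 0.036 0.024 0.014] tcp [0.5179 0.0539 0.1913] rot [180.     0.   171.24] t 31.775 w 0.011997145590759598
```

>>> servo_tool(steps=[[0.5,0,0,-0.1,0],[0.5,0,0,-0.15,0],[0.5,0,0,-0.15,0],[0.5,0,0,-0.15,0],[0.5,0,0,-0.15,0],[0.5,0,0,-0.15,0],[0.5,0,0,-0.15,0],[0.5,0,0,-0.15,0]])

```text
time_s: 32.78
tcp_pos: [0.5179, 0.0538, 0.2029]
eef_rot: [180.0, -0.0, 171.2]
contact_force: [-0.7, 1.7, -1.6]
gripper_width: 0.0122
```

>>> servo_tool(steps=[[0.5,0,0,-0.15,0],[0.5,0,0,-0.15,0],[0.5,0,0,-0.15,0],[0.5,0,0,-0.15,0],[0.5,0,0,-0.15,0],[0.5,0,0,-0.15,0],[0.5,0,0,-0.15,0],[0.5,0,0,-0.15,0]])

```text
time_s: 33.78
tcp_pos: [0.5179, 0.0538, 0.2149]
eef_rot: [180.0, -0.0, 171.2]
contact_force: [0.7, 0.8, -2.2]
gripper_width: 0.0121
```

>>> servo_tool(steps=[[0.5,0,0,-0.15,0],[0.5,0,0,-0.15,0],[0.5,0,0,-0.15,0],[0.5,0,0,-0.15,0],[0.5,0,0,-0.15,0],[0.5,0,0,-0.15,0],[0.5,0,0,-0.15,0],[0.5,0,0,-0.15,0]])

```text
time_s: 34.78
tcp_pos: [0.5178, 0.0538, 0.2269]
eef_rot: [-180.0, -0.0, 171.2]
contact_force: [-0.5, 1.0, -3.5]
gripper_width: 0.0118
```

>>> servo_tool(steps=[[0.5,0,0,-0.15,0],[0.5,0,0,-0.15,0],[0.5,0,0,-0.15,0],[0.5,0,0,-0.15,0],[0.5,0,0,-0.15,0],[0.5,0,0,-0.15,0],[0.5,0,0,-0.15,0],[0.5,0,0,-0.15,0]])

```text
time_s: 35.78
tcp_pos: [0.5179, 0.0538, 0.2389]
eef_rot: [-180.0, -0.0, 171.2]
contact_force: [0.1, -0.2, -3.1]
gripper_width: 0.012
```

```bash
python3 - <<'E'
from h import *
favg(5)
E
```

```text
F [ 0.196  0.194 -3.356 -0.015 -0.009  0.022] sd [0.368 0.666 0.346 0.023 0.027 0.026] tcp [0.5179 0.0538 0.2389] rot [-1.8000e+02 -1.0000e-02  1.7124e+02] t 36.025 w 0.011557733002276433
```

>>> servo_tool(steps=[[0.5,0,0,-0.5,0],[0.5,0,0,-0.8,0],[0.5,0,0,-0.7,0],[0.5,0,0,0,0],[0.5,0.5,0,0,0],[0.5,0.7,0,0,0],[0.5,0.7,0,0,0],[0.5,0.7,0,0,0]])

```text
time_s: 37.02
tcp_pos: [0.4916, 0.0579, 0.2588]
eef_rot: [180.0, -0.0, 171.3]
contact_force: [0.3, 0.8, -3.5]
gripper_width: 0.0122
```

>>> servo_tool(steps=[[0.5,0.7,0,0,0],[0.5,0.9,0,0,0],[0.5,1.2,0,0,0],[0.5,1.2,0,0,0],[0.5,1.2,0,0,0],[0.5,0,0,0,0]])

```text
time_s: 37.78
tcp_pos: [0.44, 0.0659, 0.2592]
eef_rot: [180.0, 0.0, 171.3]
contact_force: [0.6, 0.8, -3.7]
gripper_width: 0.0119
```

```bash
python3 - <<'E'
from h import *
favg(2); save('side','s15.png'); crop('s15.png','c20.png',250,120,400,260,5)
E
```

```text
F [-0.592  0.186 -3.804 -0.005 -0.017 -0.009] sd [0.374 0.031 0.221 0.039 0.023 0.016] tcp [0.4408 0.0659 0.2592] rot [1.7998e+02 4.0000e-02 1.7128e+02] t 37.875 w 0.011741940909076931
```

View pics/c20.png

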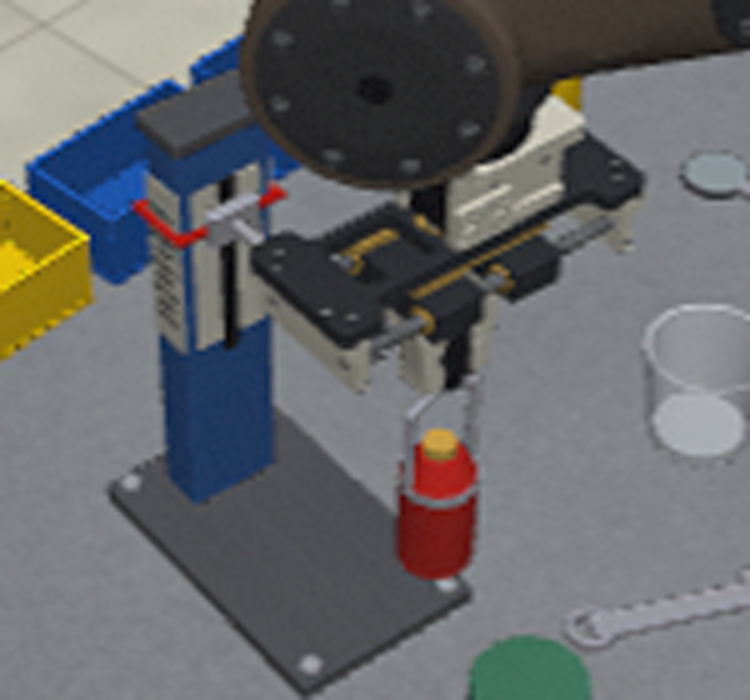

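>>> servo_tool(steps=[[0.5,-0.3,-1.5,0,0],[0.5,-0.8,-3.5,0,0],[0.5,-1,-4.5,0,0],[0.5,-1.1,-5,0,0],[0.5,-1.1,-5,0,0],[0.5,-0.9,-4.5,0,0],[0.5,-0.5,-2.6,0,0],[0.5,-0.3,-1.2,0,0]])

```text
time_s: 38.92
tcp_pos: [0.4573, -0.2203, 0.2584]
eef_rot: [-180.0, -0.1, 171.1]
contact_force: [0.1, -1.5, -3.3]
gripper_width: 0.0121
```

>>> servo_tool(steps=[[0.5,0,0,0,0],[0.5,0,0,0,0]])

```text
time_s: 39.17
tcp_pos: [0.4577, -0.2178, 0.2588]
eef_rot: [180.0, -0.0, 171.3]
contact_force: [0.4, 0.6, -3.5]
gripper_width: 0.0117
```

```bash
python3 - <<'E'
from h import *
favg(3); s=r.get_state(); save('wrist','w16.png'); save('side','s16.png'); crop('s16.png','c21.png',330,120,450,240,6)
print(s['joints'])
E
```

```text
F [-2.400e-01  1.270e-01 -3.997e+00 -5.100e-02 -2.300e-02  1.000e-03] sd [0.404 0.562 0.189 0.009 0.023 0.018] tcp [ 0.4578 -0.2176  0.2589] rot [1.7999e+02 2.0000e-02 1.7131e+02] t 39.325 w 0.012301500263213519
[-3.17979251e+00  3.32392187e+00 -1.71743999e+01 -4.44634795e-03
 -6.94847386e+01 -9.55097466e+01]
```

View pics/w16.png

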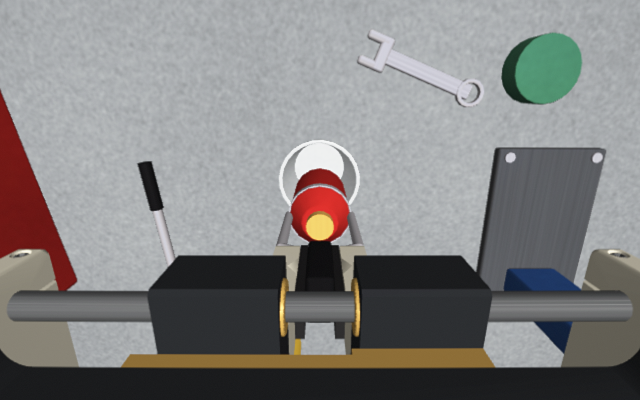

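View pics/c21.png

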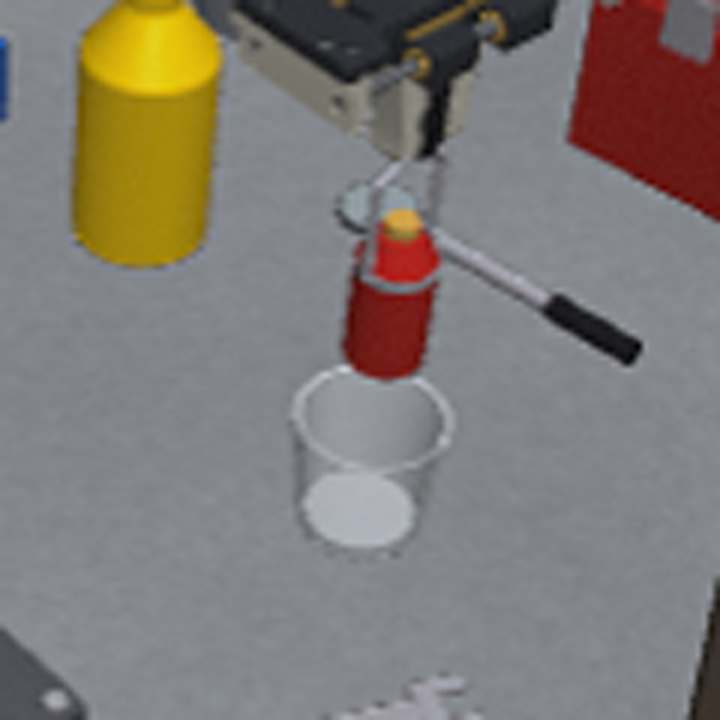

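```bash
python3 - <<'E'
from h import *
crop('w16.png','c22.png',260,120,380,260,5)
s=r.get_state()
print('side',atz('side',(330+374.5/6,120+420/6),.075),atz('side',(330+358/6,120+509/6),.005))
th=np.linspace(0,2*np.pi,60)
for c in [(.457,-.2175),(.458,-.2195)]:
  P=np.c_[c[0]+.042*np.cos(th),c[1]+.042*np.sin(th),0*th+.075]; q=wproj(s,P); print(q.min(0),q.max(0))
E
```

```text
side [ 0.4565 -0.2196  0.075 ] [ 0.4598 -0.2217  0.005 ]
[278.15373177 134.05397813] [360.46279803 214.583225  ]
[276.4057092  135.38092379] [358.62478989 215.73312868]
```

View pics/c22.png

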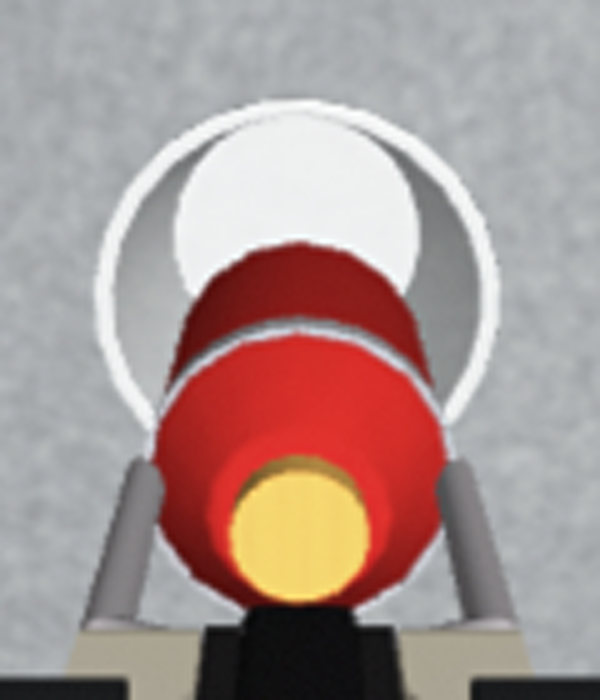

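```bash
python3 - <<'E'
from h import *
s=r.get_state(); p=s['tcp_pos']; b=p-[0,0,.1386]; print(p)
print('noz',wproj(s,[b+[0,0,.089]]))
th=np.linspace(0,2*np.pi,60)
for z in (0,.066):
  q=wproj(s,np.c_[b[0]+.022*np.cos(th),b[1]+.022*np.sin(th),0*th+b[2]+z]); print(z,q.min(0),q.max(0))
for n,f in (('side','s16.png'),):
  print(proj(n,[b+[0,0,.089]])); q=proj(n,np.c_[b[0]+.022*np.cos(th),b[1]+.022*np.sin(th),0*th+b[2]]); print((q.min(0)-[330,120])*6,(q.max(0)-[330,120])*6,(proj(n,[b+[0,0,.089]])-[330,120])*6)
for n in ('top',):
  im=cv2.cvtColor(cv2.imread('pics/top0.png'),cv2.COLOR_BGR2GRAY)
  for c in [(.457,-.2175),(.462,-.2175)]:
    P=np.c_[c[0]+.042*np.cos(th),c[1]+.042*np.sin(th),0*th+.075]; q=proj(n,P); print(c,q.min(0),q.max(0))
    q=proj('side',P); print(c,(q.min(0)-[330,120])*6,(q.max(0)-[330,120])*6)
E
```

```text
[ 0.4579104  -0.21760812  0.2590169 ]
noz [[319.27049517 224.09793819]]
0 [294.71885469 163.93658923] [343.88868517 211.49005737]
0.066 [288.32295984 182.32537683] [350.24563735 240.90640616]
[[396.5163818  157.13367561]]
[336.89054953 328.3909349 ] [422.1233643 384.9993856] [[399.09829081 222.80205366]]
(0.457, -0.2175) [397.25924392 228.49779627] [426.37189776 257.703152  ]
(0.457, -0.2175) [291.63851773 368.28139743] [451.11834509 476.75795212]
(0.462, -0.2175) [397.24026958 226.77837533] [426.33428813 255.94745227]
(0.462, -0.2175) [284.2411691  363.97861412] [443.44510633 472.11512457]
```

>>> servo_tool(steps=[[0.5,-0.1,-0.1,0.5,0],[0.5,0,0,1.5,0],[0.5,0,0,1.8,0],[0.5,0,0,1.8,0],[0.5,0,0,1.8,0],[0.5,0,0,1.5,0],[0.5,0,0,1,0],[0.5,0,0,0,0]])

```text
time_s: 40.42
tcp_pos: [0.4582, -0.2193, 0.159]
eef_rot: [-180.0, -0.1, 171.2]
contact_force: [-0.1, 0.5, -3.3]
gripper_width: 0.0117
```

```bash
python3 - <<'E'
from h import *
favg(4); save('side','s17.png'); crop('s17.png','c23.png',340,130,440,230,7); save('wrist','w17.png'); crop('w17.png','c24.png',240,120,400,260,5)
E
```

```text
F [ 0.016 -0.178 -3.205 -0.047 -0.032  0.008] sd [0.457 0.46  0.628 0.026 0.037 0.035] tcp [ 0.459  -0.2194  0.1602] rot [-1.8000e+02  8.0000e-02  1.7125e+02] t 40.625 w 0.011534451604958315
```

View pics/c23.png

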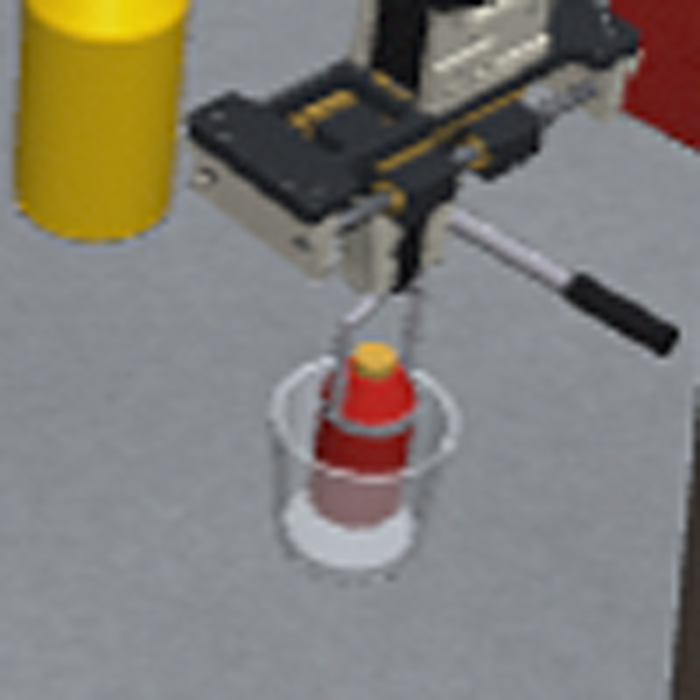

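View pics/c24.png

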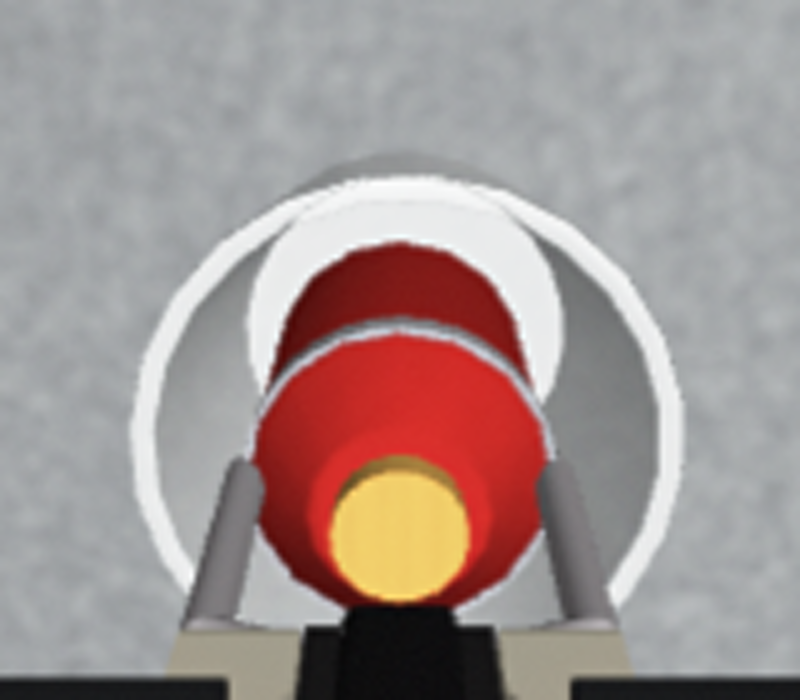

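>>> servo_tool(steps=[[0.5,0,0.05,0.4,0],[0.5,0,0,0.3,0],[0.5,0,0,0.2,0],[0.5,0,0,0.15,0],[0.5,0,0,0.1,0],[0.5,0,0,0.1,0],[0.5,0,0,0.1,0],[0.5,0,0,0.1,0]])

```text
time_s: 41.72
tcp_pos: [0.4587, -0.2188, 0.1453]
eef_rot: [180.0, 0.0, 171.2]
contact_force: [-0.3, -0.4, -4.4]
gripper_width: 0.0119
```

```bash
python3 - <<'E'
from h import *
favg(5)
E
```

```text
F [-2.580e-01 -5.200e-01 -3.258e+00 -5.200e-02 -2.700e-02  2.000e-03] sd [0.645 0.29  0.374 0.03  0.03  0.032] tcp [ 0.4587 -0.2188  0.1453] rot [-180.      0.    171.25] t 41.975 w 0.011626386704715073
```

>>> servo_tool(steps=[[0.5,0,0,0.05,0],[0.5,0,0,0.05,0],[0.5,0,0,0.05,0],[0.5,0,0,0.05,0]])

```text
time_s: 42.48
tcp_pos: [0.4588, -0.2189, 0.1436]
eef_rot: [-180.0, 0.0, 171.3]
contact_force: [-0.2, 1.1, 2.0]
gripper_width: 0.0116
```

```bash
python3 - <<'E'
from h import *
favg(6)
E
```

```text
F [-0.482  0.625  0.407  0.231  0.359 -0.01 ] sd [0.439 0.409 0.367 0.036 0.035 0.03 ] tcp [ 0.4588 -0.2189  0.1436] rot [-1.8000e+02  2.0000e-02  1.7125e+02] t 42.775 w 0.011917323478742746
```

>>> servo_tool(squeeze=3, steps=[[0.8,0,0,0,0],[0.8,0,0,0,0],[1.5,0,0,0,0],[2.5,0,0,0,0],[4,0,0,0,0],[5,0,0,0,0],[5,0,0,0,0]])

```text
time_s: 43.65
tcp_pos: [0.4587, -0.2188, 0.1433]
eef_rot: [180.0, -0.0, 171.2]
contact_force: [-0.5, 0.2, 0.1]
gripper_width: 0.0475
```

```bash
python3 - <<'E'
from h import *
favg(2); save('wrist','w18.png'); crop('w18.png','c25.png',220,120,420,290,4)
E
```

```text
F [ 0.072 -0.507  0.231 -0.048 -0.006  0.017] sd [0.312 0.619 0.194 0.032 0.02  0.016] tcp [ 0.4587 -0.2188  0.1433] rot [-180.     -0.    171.25] t 43.75 w 0.04959111005853836
```

View pics/c25.png

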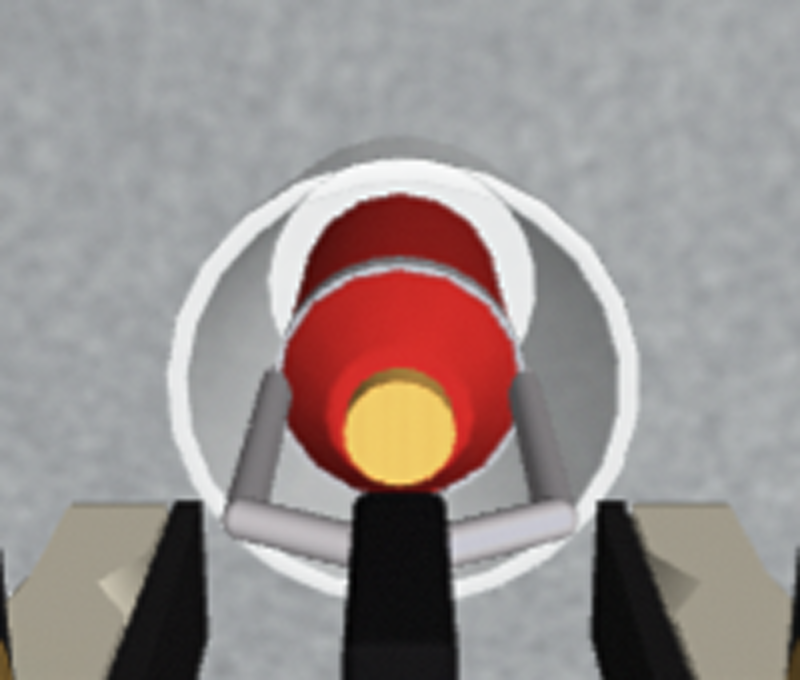

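The cartridge stands upright in the middle of the cup, with the fingers clear on both sides. I'm retreating straight up.

>>> servo_tool(steps=[[5,0,0,-0.6,0],[5,0,0,-1.5,0],[5,0,0,-3,0],[5,0,0,-4,0],[5,0,0,-5,0],[5,0,0,-4,0],[5,0,0,-1,0],[5,0,0,0,0]])

```text
time_s: 44.8
tcp_pos: [0.4588, -0.2188, 0.3353]
eef_rot: [180.0, 0.1, 171.2]
contact_force: [-0.1, -0.7, -0.4]
gripper_width: 0.0503
```

```bash
python3 - <<'E'
from h import *
favg(2); save('side','s19.png');save('top','t19.png'); save('wrist','w19.png')
print(proj('side',[[.4571,-.2185,.075]]))
E
```

```text
F [-0.109  0.477 -0.438 -0.019 -0.001 -0.036] sd [0.377 0.237 0.479 0.026 0.013 0.001] tcp [ 0.4582 -0.2186  0.3338] rot [ 1.7998e+02 -9.0000e-02  1.7124e+02] t 44.9 w 0.04989925586891193
[[392.04852774 190.07108632]]
```

View pics/s19.png

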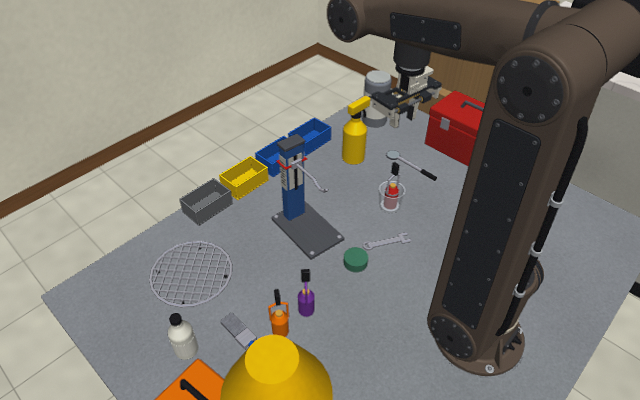

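View pics/w19.png

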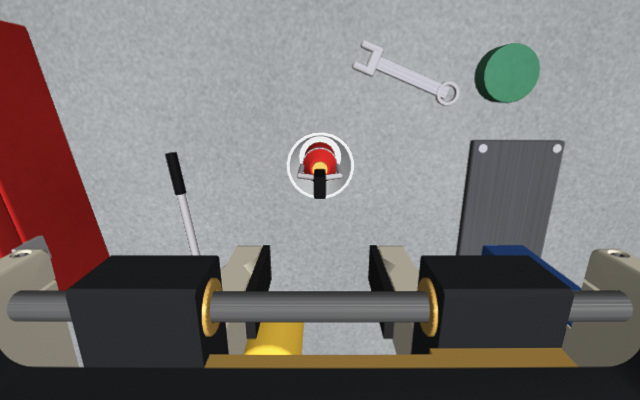

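```bash
python3 - <<'E'
from h import *
a=cv2.imread('pics/side0.png').astype(int);b=cv2.imread('pics/s19.png').astype(int)
d=abs(a-b).max(2)
for n,(x0,y0,x1,y1) in dict(others=(262,255,322,345),scale=(265,130,345,260),cupbase=(375,200,405,214),tin=(340,235,415,275),grate=(145,235,235,310)).items(): print(n,d[y0:y1,x0:x1].mean().round(2))
print(r.get_state()['time_s']); print(r.close_job())
E
```

```text
others 15.02
scale 7.14
cupbase 25.06
tin 7.39
grate 7.64
45.05
the job is handed in; nothing more can be done
None
```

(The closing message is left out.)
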